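# Close the holds of the model coaster

### The job

Get the model cargo ship ready for its visitors by closing both of its holds with the fingertips: push the loose orange cover along its guides until it is fully home against the white centre beam, and push the standing yellow flap over until it lies flat and fully shut. The cover is to be slid, not lifted out of its guides; leave the cargo in the holds, and leave the other things on the table where they are.

Things in the scene. Friction and masses are not known exactly. Their poses are not given: they have to be found in the camera images.
- ship: Green and red model coaster, 740 mm long, 150 mm wide, fixed in a wooden cradle that is fixed to the table. Origin on the table under its middle; y axis to the bow, x to starboard, z up; the heights given here are above the table, other numbers in this frame. Deck 115 mm high. White hold coamings (104 mm wide over all) and the grey stowage deck aft of the holds: top at 130 mm.
- aft_hold (a point): Centre of the aft hold's mouth at coaming height (130 mm): ship y -53 mm. Mouth 83 mm along y, 72 mm wide, floor at 75 mm. A white guide either side, from ship y -215 to -12 mm, inner faces 89 mm apart, 7.5 mm thick, stands 10 mm above the coaming (top at 140 mm).
- fore_hold (a point): Centre of the fore hold's mouth at coaming height (130 mm): ship y +58 mm. Mouth 93 mm along y, 72 mm wide, floor at 75 mm.
- wheelhouse (a point): Middle of the foot of the white wheelhouse's front wall, on deck, ship y -265 mm. From there sternwards it is 150 mm high, from ship y -285 mm 200 mm high, with a mast to 253 mm.
- foremast (a point): Foot of the foremast at ship y +285 mm; the mast is 8 mm thick, top at 325 mm. A winch at ship y +200 to +230 mm stands up to 142 mm high; the deck between the flap's hinge (y +118 mm) and the winch is free.
- hatch_cover: Loose orange cover of the aft hold, a block 84 mm (ship x) by 90 mm (ship y) by 24 mm high, about 0.16 kg. Origin at the centre of its underside, on the coaming at 130 mm; axes as the ship's. It slides between the guides with light friction (under 4 N). It starts 45 to 85 mm sternwards of its closed place, where its origin is at ship y -57 mm. Its stern face (-y) is free for pushing.
- beam_aft_face (a point): Middle of the stern-side face (ship y -12 mm), at coaming height 130 mm, of the white fixed centre beam between the holds: 24 mm thick, 104 mm wide, top at 146 mm. The bow-side edge of the orange cover stops against this face.
- flap (a joint): Angle (rad) of the yellow flap of the fore hold. 0: shut, flat on the coaming, top at 138 mm, reaching from its hinge sternwards; pi/2: upright; more: leaning to the bow (limit 2.0). Starts at 1.2 to 1.75. Stiff hinge (0.09 N m): it stays where it is left and must be pushed all the way down. Flap 100 mm wide (ship x), 8 mm thick, its free edge 98 mm from the hinge axis.
- flap_hinge_line (a point): Middle of the flap's hinge axis, on the ship at y +112 mm, 134 mm high; the axis runs along the ship's x.
- flap_edge (a point): Middle of the flap's free edge, on the face that is on top when the flap is shut (4 mm from its mid-plane), 98 mm from the hinge axis; moves with the flap. When the flap is up, this face looks to the bow: push on it.
- crate: Loose wooden model crate 30 x 30 x 22 mm on the floor of the fore hold (75 mm high); origin at its underside. Stays in the hold.
- drum: Loose blue model drum, diameter 24 mm, 30 mm high, on the floor of the aft hold (75 mm high); origin at its underside. Stays in the hold.
- paint_jar: Small paint jar with red cap, diameter 44, 55 mm high, on the table beyond the ship; origin at its underside. Leave alone.
- truck: Yellow and tan model truck, 50 x 130 x 71 mm, on the table beyond the ship; origin at its underside. Leave alone.
- mug: White mug, diameter 76, 90 mm high, on the table to the right; origin at its underside. Leave alone.
- screwdriver: Screwdriver with red handle lying on the table between robot and ship, to the left; origin at its underside. Leave alone.
- tug: Small blue model tug, 50 x 130 x 72 mm, on the table to the left; origin at its underside. Leave alone.

How it is judged (in metres and radians):
At the end, for the whole second after the job is handed in: The orange cover lies flat on its coaming within 4 mm of the centre beam and at rest, the yellow flap is within 0.06 rad (6 mm at its edge) of flat, crate and drum are on the floors of their holds, and the five other loose things are within 20 mm of where they stood (y of hatch_cover in the frame of ship between -0.061 and -0.053 m and z of hatch_cover in the frame of ship below 0.134 m and angle between hatch_cover's own z axis and vertical below 0.05 rad and linear speed of hatch_cover below 0.01 m/s and value of joint flap below 0.06 rad and z of each of crate, drum in the frame of ship below 0.09 m and distance of each of paint_jar, truck, mug, screwdriver, tug from where it was at the start of the episode below 0.02 m); the robot touches nothing.
It fails at once if the orange cover is lifted more than 8 mm off its coaming or tipped more than 0.2 rad (z of hatch_cover in the frame of ship above 0.138 m or angle between hatch_cover's own z axis and vertical above 0.2 rad).
It fails at once if the crate or the drum is lifted more than 15 mm off the floor of its hold (z of any of crate, drum in the frame of ship above 0.09 m).
It fails at once if a bystander on the table is moved more than 20 mm (distance of any of paint_jar, truck, mug, screwdriver, tug from where it was at the start of the episode above 0.02 m).
It also fails if it takes over 51 s, if anything falls off the work surface, if the arm or the gripper's body presses on something with over 40 N, if the wrist force passes 120 N, or if a joint passes its speed limit or range.

### The arm

A 6-joint arm with a two-finger parallel gripper is mounted at the origin on the work surface. World frame = base frame: x ahead of the robot, y to its left, z up, the work surface at z = 0. Lengths are in mm, angles in rad, forces in N, time in s.
With the tool pointing down it reaches from about 300 to 775 mm from the base axis. Payload 14.6 kg.
Tool frame: the origin (TCP) lies on the centre line of the jaws, within the pads' length; the fingertips stand 19 mm ahead of it and the grasp point (between the pads) is the TCP (bot.tip_reach is the distance from the TCP to the fingertips, in mm); y points along the fingers, x is the direction in which the jaws open and shut, and the axes are right-handed (so a half turn about y gives the same grasp; the last joint's range is limited). The gripper opens to 85 mm and grips with 20 to 120 N. Pads are 22 mm wide; open, the fingers measure 114 mm over their backs; the gripper's body (76 mm by 85 mm) begins 54 mm behind the grasp point. The pads swing forward as they close: fully open they stand 13 mm farther back than shut.
Start: joints at [-1.311, 0.3, 1.521, -0, 1.321, -0.067], TCP at [176.551, -520.883, 250.281] pointing down, gripper open.
Joint ranges: [-3.03, 3.03], [-0.79, 2.21], [0.23, 2.52], [-1.04, 4.18], [0, 3.07], [-2.55, 2.55]. Speed limits (rad/s): [2.22, 2.22, 2.57, 3.14, 3.14, 3.14].

### API

Orientations are given as a unit quaternion [w, x, y, z].
In Python, from rig import bot gives the robot as it stands. Calls block until the motion is done:
- bot.move_to(position, orientation): joint-space move of the TCP to a pose.
- bot.servo_line(position, attitude=None, speed=150, until_force=None): straight line of the TCP; attitude=None keeps the orientation; speed is the mean speed in mm/s. With until_force (N) it stops when the force on the tool has changed by that much, and returns True; else False.
- bot.move_joints(angles): joint-space move.
- bot.move_gripper(opening, grip_force=None): finger opening in mm; grip_force is the grip in N (None keeps the last); returns when the fingers have stopped.
- bot.dwell(seconds).
- bot.ik(position, orientation): joint angles nearest the present ones, or None.
- bot.read_state(): the state.
- bot.read_camera(name): name is "side" or "top" or "wrist"; returns a dict with "image" (384x512x3 uint8, blue, green, red), "depth" (384x512 float32, mm along the optical axis (not along the pixel's ray), 0 where there is no reading), "fovy" (degrees; the focal length in pixels is half the picture's height over the tangent of half this angle, whatever the lens; pixels are square), "cx", "cy" (the principal point, pixels), "eye" and "attitude" of the camera in the world; the wrist camera has in their place "mount" (4x4, takes a point from camera to tool coordinates, whose origin is the TCP and whose axes are the tool frame's). Camera axes: x right, y down, z forward; pixel columns grow to the right and rows downward; lengths in mm; the calibration is good to about 2 mm. A picture is of the moment at which its call begins: read the wrist's pose just before it.
A pose or a line that the arm cannot do raises bot.MotionError and nothing moves.
- bot.finish_job(): hands the job in, once; it reports no verdict.
The state is a dict: "clock": time; "joint_positions": joint angles; "qvel": joint speeds; "effort": joint torques, N m; "ee_pos": TCP position; "tool_rot": TCP orientation; "ft_force": force on the tool from outside, world axes, zero at the start; "moment": the same for the moment, N m; "grip_width": finger opening in mm.
Only numpy, scipy, OpenCV 4.12 (cv2) and the standard library are available. Lean on these libraries where they do the work, as an engineer would, in place of code of your own. Each camera call takes 0.05 s, during which the arm holds its last target.

## Working session

There is one attempt and no reset: what is moved stays moved. The work goes in short steps, each a Python script; the robot and the scene stay as the last script left them, time stands still between calls to the robot, and variables do not carry over. Pictures are saved under pics/ and viewed, and the job is handed in when it is done.

```bash
ls; mkdir -p pics; python3 - <<'E'
from rig import bot
import cv2,numpy as np,pickle
d={}
for n in("side","top"):
    c=bot.read_camera(n);d[n]=c;cv2.imwrite(f"pics/{n}0.png",c["image"]);print(n,c["fovy"],c["cx"],c["cy"],c["eye"],c["attitude"],(c["depth"]>0).mean())
pickle.dump(d,open("cam0.pkl","wb"))
s=bot.read_state();print(s)
E
```

```text
pics
side 43.86331771643424 254.90561376826074 192.56357189155918 [  14.06011689 1182.75958234  906.27878274] [ 0.1082794  -0.1719308   0.85723269 -0.47314637] 0.9959665934244791
top 51.84011023890029 252.8155534362217 195.65349755421738 [ 332.20528852   10.69283105 1304.90954799] [-0.05889208  0.70467004 -0.70360527  0.07008196] 0.9960734049479166
{'clock': 0.1, 'joint_positions': array([-1.31056631e+00,  3.00444338e-01,  1.52150417e+00,  1.49197703e-05,
        1.32072798e+00, -6.66077126e-02]), 'qvel': array([ 0.00116164, -0.00275425, -0.00281335,  0.00023028, -0.00157275,
        0.0008694 ]), 'effort': array([ 2.42149930e-03, -5.44375026e+01, -3.62369835e+01, -2.43297853e-05,
        2.99158550e-03, -3.04485968e-05]), 'ee_pos': array([ 176.52487378, -520.7022545 ,  249.76852675]), 'tool_rot': array([ 0.57493124, -0.57443636,  0.41228582, -0.41170055]), 'ft_force': array([-0.3171862 ,  0.03048571,  0.04876872]), 'moment': array([-0.01028088, -0.00871897,  0.00139352]), 'grip_width': 85.59358449864303}
```

View pics/side0.png

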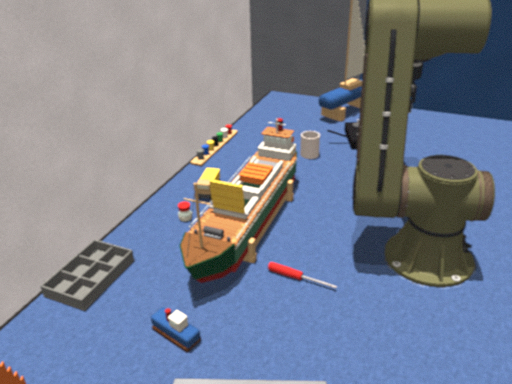

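View pics/top0.png

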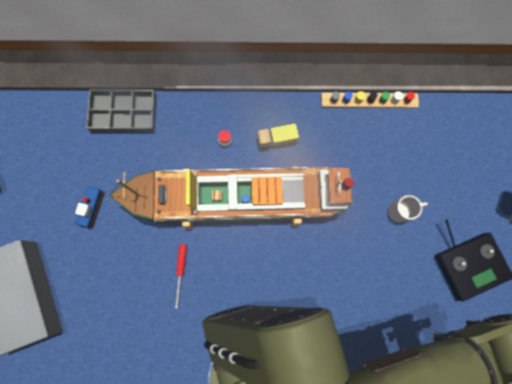

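Both pictures show the ship lying across in front of the robot with its bow to +y (left in the top view). The orange cover is at about (267,191) and the yellow flap is upright at about (188,189). Next I'll measure.

```bash
cat > h.py <<'E'
import numpy as np,cv2
from scipy.spatial.transform import Rotation as R
def cam(c):
    f=192/np.tan(np.radians(c["fovy"]/2));q=np.array(c["attitude"]);return f,R.from_quat(q[[1,2,3,0]]).as_matrix()
def cloud(c):
    f,M=cam(c);v,u=np.mgrid[0:384,0:512];d=c["depth"]
    P=np.stack([(u-c["cx"])/f*d,(v-c["cy"])/f*d,d],-1);return P@M.T+np.array(c["eye"])
def ray(c,uv,z):
    f,M=cam(c);uv=np.atleast_2d(uv).astype(float)
    r=np.c_[(uv[:,0]-c["cx"])/f,(uv[:,1]-c["cy"])/f,np.ones(len(uv))]@M.T
    e=np.array(c["eye"]);return e+r*((z-e[2])/r[:,2])[:,None]
E
python3 - <<'E'
import pickle;from h import *
d=pickle.load(open("cam0.pkl","rb"))
for n,zo in(("top",None),("side",None)):
    c=d[n];im=c["image"];hsv=cv2.cvtColor(im,cv2.COLOR_BGR2HSV);P=cloud(c)
    roi=np.zeros((384,512),bool)
    if n=="top": roi[155:230,100:365]=1
    else: roi[110:285,170:310]=1
    H,S,V=cv2.split(hsv)
    for name,m in(("orange",(H>=5)&(H<=18)&(S>190)&(V>150)),("yellow",(H>=20)&(H<=32)&(S>150)&(V>90)),("white",(S<60)&(V>150))):
        m=m&roi
        k,l,st,ce=cv2.connectedComponentsWithStats(m.astype(np.uint8))
        for i in range(1,k):
            if st[i,4]>15:
                q=P[l==i];print(n,name,st[i],ce[i].round(1),"med",np.median(q,0).round(0),"lo",np.percentile(q,3,0).round(0),"hi",np.percentile(q,97,0).round(0))
c=d["top"];cv2.imwrite("pics/topz.png",cv2.resize(c["image"][160:230,150:350],(800,280),interpolation=cv2.INTER_NEAREST))
c=d["side"];cv2.imwrite("pics/sidez.png",cv2.resize(c["image"][110:280,170:310],None,fx=3.5,fy=3.5,interpolation=cv2.INTER_NEAREST))
E
```

```text
top white [249 155  80  15 565] [290.2 162.5] med [ 687. -137.    0.] lo [ 635. -229.   -5.] hi [716. -21. 131.]
top white [161 168  29   4  57] [175.4 169.9] med [629. 236. 116.] lo [627. 204.  -4.] hi [669. 286. 134.]
top white [201 168  46   3 101] [224.6 169. ] med [633.  80. 114.] lo [631.  23.  -4.] hi [670. 156. 134.]
top white [319 170  29  40 322] [326.  192.1] med [ 555. -221.  149.] lo [ 509. -279.  143.] hi [ 622. -210.  154.]
top white [122 172   4  10  22] [123.5 176.4] med [576. 341. 270.] lo [562. 338.  -2.] hi [638. 426. 272.]
top white [ 194  173  111   41 2002] [254.5 192.1] med [558.   4. 131.] lo [ 508. -155.   78.] hi [615. 160. 147.]
top white [338 181   3  11  20] [339.3 186.2] med [ 562. -246.  235.] lo [ 545. -257.  197.] hi [ 568. -243.  254.]
top white [244 215  22   3  42] [254.1 215.6] med [490. -12. 120.] lo [489. -42. 112.] hi [491.  15. 132.]
top white [284 214  19   2  35] [292.8 214.5] med [ 493. -128.  118.] lo [ 492. -154.  112.] hi [ 494. -105.  133.]
top white [167 217  21   2  30] [176.8 217.5] med [483. 220. 121.] lo [482. 193. 113.] hi [484. 
[... 1108 characters left out ...]
0.    0.] lo [ 554. -246.   -4.] hi [865. 344. 322.]
side white [244 195  15  20 144] [250.6 203.9] med [512. 102. 128.] lo [499.  63. 106.] hi [540. 169. 137.]
side white [183 197  11   5  31] [187.7 199.1] med [804.  -8.   1.] lo [552. -29.  -4.] hi [836. 354. 280.]
side white [200 201  13  16  64] [206.2 208.1] med [630. 166. 120.] lo [522. -21.  -3.] hi [737. 339. 268.]
side white [178 210  15   9  79] [183.8 214. ] med [761. 103.  26.] lo [746.  47.  -3.] hi [780. 112.  34.]
side white [187 217  11  15  48] [192.6 223.3] med [721. 138.   2.] lo [550.  73.  -4.] hi [736. 383. 222.]
side white [302 275   8   5  26] [305.7 277. ] med [299. 228.  14.] lo [287. 207.  -2.] hi [310. 233.  18.]
```

View pics/topz.png

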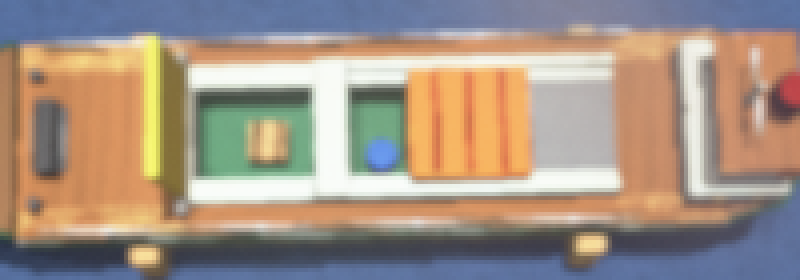

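View pics/sidez.png

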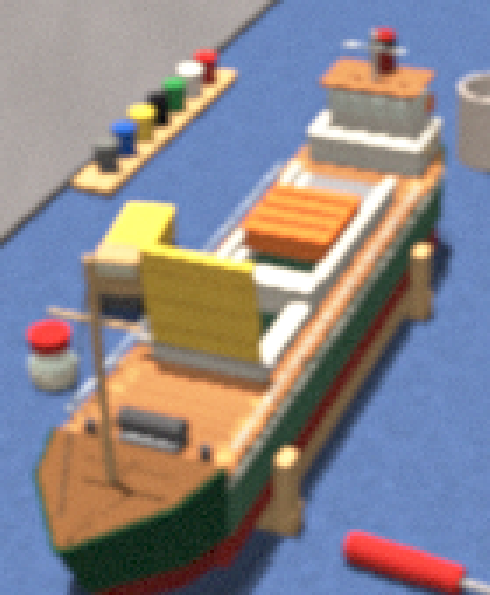

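The zoomed views show the cover's bow edge about 41 mm from the beam (columns 237 to 251) and the flap standing near upright. The drum sits towards -x in the aft hold. Next I'll fit the ship frame.

```bash
python3 - <<'E'
import pickle;from h import *
d=pickle.load(open("cam0.pkl","rb"));c=d["top"];P=cloud(c);im=c["image"].astype(int)
hsv=cv2.cvtColor(c["image"],cv2.COLOR_BGR2HSV);H,S,V=[a.astype(int) for a in cv2.split(hsv)]
w=((S<60)&(V>150))
k,l,st,ce=cv2.connectedComponentsWithStats(w.astype(np.uint8));i=l[190,232];m=l==i
print(st[i])
# far (upper-row) edge and near edge points
def fit(cols,z,which):
    pts=[]
    for u in cols:
        r=np.where(m[:,u])[0]
        if len(r):pts.append((u,r.min()-.5 if which=="far" else r.max()+.5))
    q=ray(c,pts,z);p=np.polyfit(q[:,1],q[:,0],1)
    res=q[:,0]-np.polyval(p,q[:,1]);g=abs(res)<3;p=np.polyfit(q[g,1],q[g,0],1);return p,res[g].std(),g.sum()
for a in((range(200,226),130),(range(229,237),146),(range(245,300),140)):
    for wh in("far","near"):print(a[1],wh,*fit(*a,wh))
# cover
o=(H>=4)&(H<=18)&(S>130)&(V>130);o[:170]=0;o[210:]=0;o[:,:245]=0;o[:,290:]=0
o=o&(abs(P[...,2]-154)<8)
cs,_=cv2.findContours(o.astype(np.uint8),0,2);cc=max(cs,key=cv2.contourArea)
q=ray(c,cc[:,0],154);r=cv2.minAreaRect(q[:,:2].astype(np.float32));print("cover",r,cv2.boxPoints(r).round(1).tolist())
# subpixel edges along centre rows: beam & cover, print grayscale rows
for rr in(183,190):print(rr,[tuple(im[rr,u]) and f"{u}:{im[rr,u].tolist()}" for u in list(range(225,256))+list(range(278,286))])
# depth of beam
g=abs(P[...,2]-146)<5
b=g&m;b[:,:224]=0;b[:,242:]=0;rr=np.argwhere(b);q=ray(c,rr[:,::-1],146)
for lo in range(500,620,20):
    s=q[(q[:,0]>=lo)&(q[:,0]<lo+20)]
    if len(s):print("beam x",lo,s[:,1].min().round(1),s[:,1].max().round(1))
# flap from side depth
c2=d["side"];P2=cloud(c2);h2=cv2.cvtColor(c2["image"],cv2.COLOR_BGR2HSV)
y=(h2[...,0]>=20)&(h2[...,0]<=32)&(h2[...,1]>150)&(h2[...,2]>90);y[:,:209]=0;y[:165]=0;y[:,250:]=0
q=P2[y];q=q[(q[:,1]>120)&(q[:,0]<630)&(q[:,0]>480)]
A=np.c_[q[:,0],q[:,2],np.ones(len(q))];s=np.linalg.lstsq(A,q[:,1],rcond=None)[0];e=q[:,1]-A@s;A=A[abs(e)<6];qq=q[abs(e)<6];s=np.linalg.lstsq(A,qq[:,1],rcond=None)[0];print("flap y=ax+bz+c",s,(qq[:,1]-A@s).std(),len(qq),qq.min(0),qq.max(0))
E
```

```text
[ 194  173  111   41 2002]
130 far [-3.83903390e-03  6.11805974e+02] 5.6674993545828224e-14 26
130 near [-2.37898120e-03  5.03886534e+02] 9.357709901167979e-14 26
146 far [-8.94741529e-02  6.18376879e+02] 0.8361184372809213 8
146 near [-2.42003809e-03  5.04542302e+02] 5.684341886080802e-14 8
140 far [-2.18826380e-02  6.15085868e+02] 0.8993063910990975 55
140 near [-1.94087015e-02  5.06740617e+02] 0.8977449113657564 55
cover ((559.2615356445312, -48.27927017211914), (78.6941909790039, 86.42103576660156), 0.21389290690422058) [[519.7999877929688, -5.199999809265137], [520.0999755859375, -91.5999984741211], [598.7999877929688, -91.30000305175781], [598.4000244140625, -4.900000095367432]]
183 ['225:[77, 85, 77]', '226:[82, 91, 84]', '227:[123, 134, 126]', '228:[194, 209, 198]', '229:[237, 245, 239]', '230:[246, 251, 248]', '231:[247, 251, 249]', '232:[246, 251, 249]', '233:[246, 251, 249]', '234:[246, 251, 249]', '235:[240, 247, 244]', '236:[197, 212, 204]', '237:[120, 131, 124]', '238:[78, 88, 81]', '239:[73, 82, 74]', '240:[73, 82, 75]', '241:[73, 83, 76]', '242:[73, 82, 75]', '243:[73
[... 938 characters left out ...]
46:[131, 168, 116]', '247:[130, 167, 115]', '248:[130, 166, 114]', '249:[124, 158, 109]', '250:[105, 133, 104]', '251:[91, 128, 152]', '252:[93, 158, 225]', '253:[98, 179, 245]', '254:[100, 182, 247]', '255:[100, 182, 247]', '278:[99, 177, 246]', '279:[101, 180, 246]', '280:[101, 180, 246]', '281:[113, 178, 241]', '282:[143, 174, 221]', '283:[171, 179, 193]', '284:[183, 184, 186]', '285:[185, 185, 187]']
beam x 500 27.3 63.0
beam x 520 42.2 63.2
beam x 540 42.4 66.4
beam x 560 45.5 66.6
beam x 580 45.7 66.8
beam x 600 33.9 67.0
flap y=ax+bz+c [2.49468870e-02 1.04635642e-01 1.42444638e+02] 1.9602216544604638 792 [506.00358209 165.46233001 135.42234386] [608.25498254 184.49088655 233.51807094]
```

Fit: the ship's yaw is about +0.021 rad and its origin is at about (557, 55). The cover's stern face is at y≈-93 with about 46 mm to travel. The flap is at about 1.68 rad. First I'll push the cover.

```bash
cat >> h.py <<'E'
YAW=0.021;SX,SY=557.5,55.0
def W(x,y,tipz,reach=19):
    c,s=np.cos(YAW),np.sin(YAW);return np.array([SX+c*x-s*y,SY+s*x+c*y,tipz+reach])
def quat(sgn):
    X=np.array([np.cos(YAW),np.sin(YAW),0])*sgn;Y=np.array([0,0,-1.]);M=np.c_[X,Y,np.cross(X,Y)]
    return R.from_matrix(M).as_quat()[[3,0,1,2]]
E
python3 - <<'E'
from rig import bot;from h import *
print(bot.tip_reach)
for s in(1,-1):
    for p in((0,-185,330),(0,-185,138),(0,-100,138),(0,172,330),(0,172,205),(0,40,138)):
        j=bot.ik(W(*p),quat(s));print(s,p,W(*p).round(0),None if j is None else np.round(j,2))
E
```

```text
19.0
1 (0, -185, 330) [ 561. -130.  349.] [-0.29  0.31  1.28 -0.    1.55 -0.31]
1 (0, -185, 138) [ 561. -130.  157.] [-0.29  0.45  1.55 -0.    1.15 -0.31]
1 (0, -100, 138) [560. -45. 157.] [-0.15  0.42  1.59 -0.    1.13 -0.17]
1 (0, 172, 330) [554. 227. 349.] [ 0.33  0.36  1.21 -0.    1.57  0.31]
1 (0, 172, 205) [554. 227. 224.] [ 0.33  0.43  1.41 -0.    1.3   0.31]
1 (0, 40, 138) [557.  95. 157.] [ 0.1   0.42  1.58 -0.    1.14  0.08]
-1 (0, -185, 330) [ 561. -130.  349.] None
-1 (0, -185, 138) [ 561. -130.  157.] None
-1 (0, -100, 138) [560. -45. 157.] None
-1 (0, 172, 330) [554. 227. 349.] None
-1 (0, 172, 205) [554. 227. 224.] None
-1 (0, 40, 138) [557.  95. 157.] None
```

```bash
python3 - <<'E'
from rig import bot;from h import *
q=quat(1)
p=lambda t:print(t,{k:np.round(bot.read_state()[k],2).tolist() for k in("clock","ee_pos","ft_force","grip_width")})
bot.move_gripper(0)
s=bot.read_state();e=np.array(s["ee_pos"]);bot.servo_line(e+[0,0,110],speed=200)
bot.move_to(W(0,-185,330),q);p("above")
print(bot.servo_line(W(0,-185,140),speed=150,until_force=8));p("down")
print(bot.servo_line(W(0,-150,140),speed=60,until_force=2.));p("a")
c=bot.read_camera("top");cv2.imwrite("pics/top1.png",cv2.resize(c["image"][130:260,130:370],(780,422)))
c=bot.read_camera("side");cv2.imwrite("pics/side1.png",cv2.resize(c["image"][110:280,170:310],None,fx=3.5,fy=3.5))
E
```

```text
above {'clock': 3.54, 'ee_pos': [561.17, -130.79, 348.99], 'ft_force': [-0.18, 0.24, 0.18], 'grip_width': -0.01}
False
down {'clock': 4.96, 'ee_pos': [561.7, -130.06, 159.83], 'ft_force': [0.56, -0.41, 0.62], 'grip_width': -0.21}
False
a {'clock': 5.69, 'ee_pos': [560.67, -94.91, 159.01], 'ft_force': [-0.53, 0.2, 0.52], 'grip_width': 0.15}
```

View pics/side1.png

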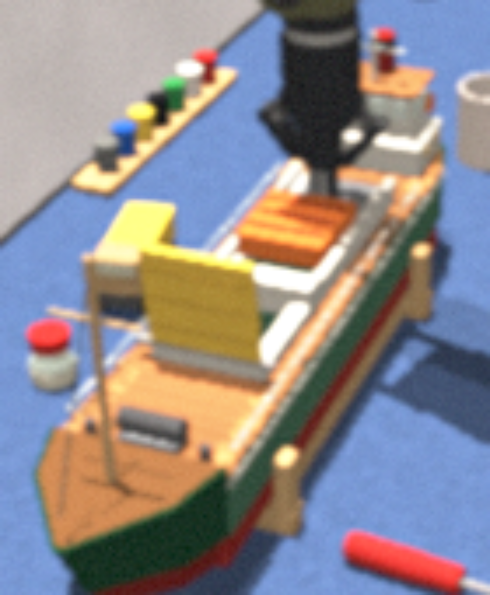

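View pics/top1.png

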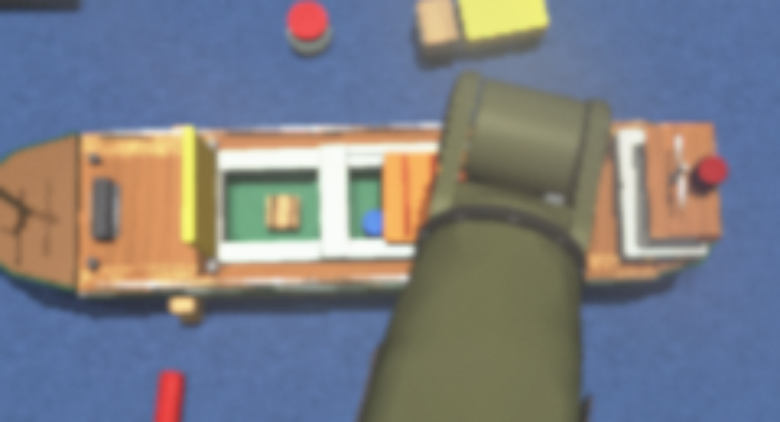

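The fingers are behind the cover, between the guides, and the cover is already sliding: its bow edge is near zoomed x=384, column 248. Pushing on to the beam.

```bash
python3 - <<'E'
from rig import bot;from h import *
p=lambda t:print(t,{k:np.round(bot.read_state()[k],2).tolist() for k in("clock","ee_pos","ft_force","grip_width")})
print(bot.servo_line(W(0,-125,140),speed=40,until_force=12));p("b")
print(bot.servo_line(W(0,-98,140),speed=20,until_force=12));p("c")
c=bot.read_camera("top");cv2.imwrite("pics/top2.png",cv2.resize(c["image"][130:260,130:370],(780,422)))
c=bot.read_camera("side");cv2.imwrite("pics/side2.png",cv2.resize(c["image"][110:280,170:310],None,fx=3.5,fy=3.5))
E
```

```text
False
b {'clock': 6.57, 'ee_pos': [560.15, -69.92, 159.05], 'ft_force': [-0.14, 1.34, 0.94], 'grip_width': -0.14}
True
c {'clock': 7.28, 'ee_pos': [560.25, -59.3, 159.11], 'ft_force': [1.08, -3.46, 2.16], 'grip_width': 0.11}
```

View pics/side2.png

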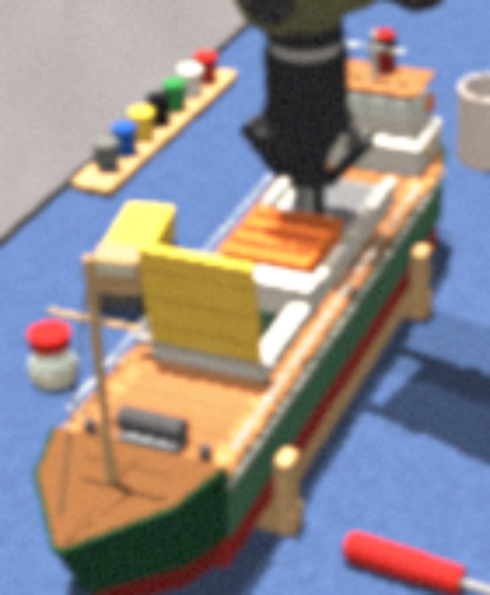

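View pics/top2.png

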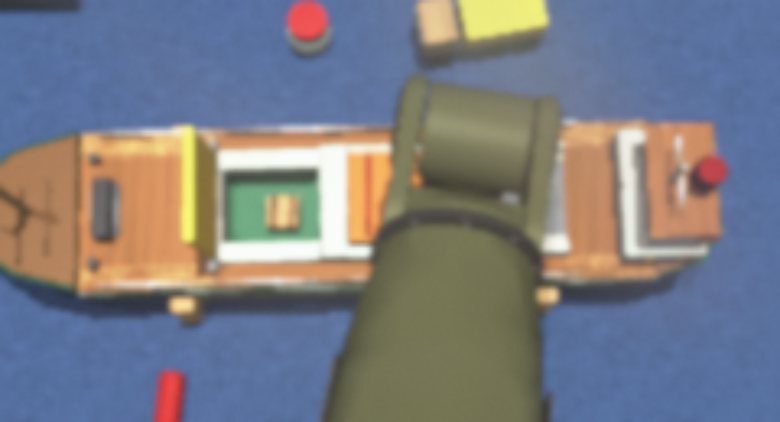

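The cover is against the beam: the pictures show no gap at zoomed x≈348, and contact came at the expected place. Now I'll back off and push the flap over along its arc.

```bash
python3 - <<'E'
from rig import bot;from h import *
p=lambda t:print(t,{k:np.round(bot.read_state()[k],2).tolist() for k in("clock","ee_pos","ft_force")})
bot.servo_line(W(0,-135,140),speed=80)
bot.servo_line(W(0,-135,300),speed=200)
c=bot.read_camera("top");cv2.imwrite("pics/top3.png",cv2.resize(c["image"][130:260,130:370],(780,422)))
bot.servo_line(W(0,172,300),speed=200);p("over")
print(bot.servo_line(W(0,172,208),speed=120,until_force=8));p("down")
w=11
for th in np.arange(1.75,0.15,-0.15):
    r=80;y=112-r*np.cos(th)+4*np.sin(th)+w;z=134+r*np.sin(th)+4*np.cos(th)
    f=bot.servo_line(W(0,y,z),speed=80,until_force=15)
    if f:print("stop",th);break
p("arc")
c=bot.read_camera("side");cv2.imwrite("pics/side3.png",cv2.resize(c["image"][110:280,170:310],None,fx=3.5,fy=3.5))
E
```

```text
over {'clock': 10.47, 'ee_pos': [554.04, 226.21, 319.07], 'ft_force': [-0.4, -0.06, 0.22]}
False
down {'clock': 11.38, 'ee_pos': [554.18, 227.02, 227.89], 'ft_force': [0.26, 0.73, -0.14]}
arc {'clock': 14.92, 'ee_pos': [556.3, 101.29, 176.04], 'ft_force': [0.18, -0.85, -0.34]}
```

View pics/side3.png

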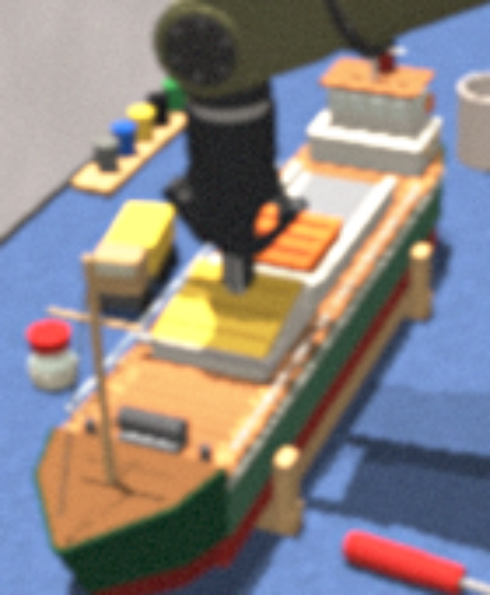

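View pics/top3.png

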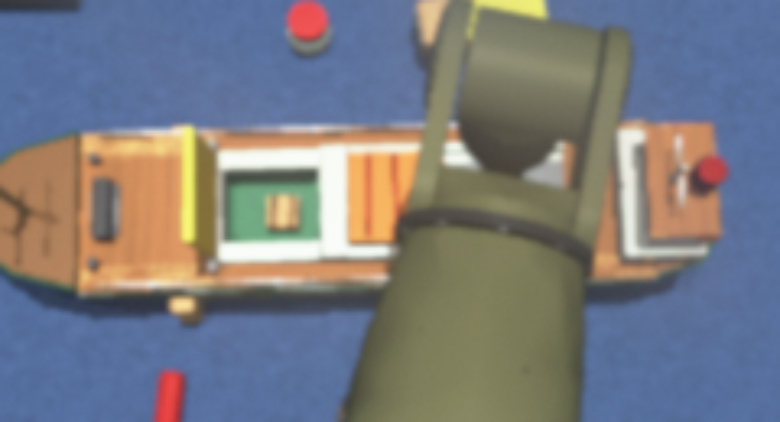

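The flap is now nearly down, with the fingers resting on it around zoomed (237,280), and the cover is still home. Next I'll press the flap to its stop, clear the arm and check.

```bash
python3 - <<'E'
from rig import bot;from h import *
p=lambda t:print(t,{k:np.round(bot.read_state()[k],2).tolist() for k in("clock","ee_pos","ft_force")})
print(bot.servo_line(W(0,42,145),speed=60,until_force=20))
p("x")
print(bot.servo_line(W(0,42,131),speed=20,until_force=20));p("press")
bot.servo_line(W(0,42,300),speed=200)
e=np.array(bot.read_state()["ee_pos"]);bot.move_joints([-1.311,0.1,1.4,0,1.57,-.067]);p("away")
import pickle;d={}
for n in("top","side"):
    c=bot.read_camera(n);d[n]=c
c=d["top"];cv2.imwrite("pics/top4.png",cv2.resize(c["image"][130:260,130:370],(780,422)))
c=d["side"];cv2.imwrite("pics/side4.png",cv2.resize(c["image"][110:280,170:310],None,fx=3.5,fy=3.5))
pickle.dump(d,open("cam1.pkl","wb"))
P=cloud(d["side"]);H,S,V=cv2.split(cv2.cvtColor(d["side"]["image"],cv2.COLOR_BGR2HSV))
y=(H>=20)&(H<=32)&(S>130)&(V>90);q=P[y];q=q[(q[:,0]>505)&(q[:,0]<610)&(q[:,1]>70)&(q[:,1]<165)&(q[:,2]>125)&(q[:,2]<160)]
A=np.c_[q[:,0],q[:,1],np.ones(len(q))];print("flap side slope",np.linalg.lstsq(A,q[:,2],rcond=None)[0],len(q))
P=cloud(d["top"]);
H,S,V=cv2.split(cv2.cvtColor(d["top"]["image"],cv2.COLOR_BGR2HSV))
y=(H>=20)&(H<=35)&(S>100)&(V>90);q=P[y];q=q[(q[:,0]>515)&(q[:,0]<600)&(q[:,1]>75)&(q[:,1]<162)&(q[:,2]>115)&(q[:,2]<170)]
A=np.c_[q[:,0],q[:,1],np.ones(len(q))];print("flap top slope",np.linalg.lstsq(A,q[:,2],rcond=None)[0],len(q),np.median(q,0))
print([f"{u}:{d['top']['image'][185,u].tolist()}" for u in range(226,246)])
z=P[180:200];print(np.median(z[:,:,2],0)[186:275].round(0))
E
```

```text
False
x {'clock': 15.35, 'ee_pos': [556.45, 96.82, 163.57], 'ft_force': [0.06, 0.35, 0.19]}
True
press {'clock': 15.83, 'ee_pos': [556.88, 96.98, 156.92], 'ft_force': [-3.33, -0.8, 11.42]}
away {'clock': 19.3, 'ee_pos': [166.38, -481.16, 408.79], 'ft_force': [0.13, 0.28, 0.47]}
flap side slope [5.54994425e-03 3.52706459e-03 1.33781705e+02] 531
flap top slope [-1.79262045e-03 -2.96598492e-05  1.38305435e+02] 811 [556.74477626 117.70837499 137.28967462]
['226:[127, 248, 245]', '227:[145, 240, 235]', '228:[197, 236, 230]', '229:[234, 244, 240]', '230:[243, 249, 246]', '231:[245, 250, 248]', '232:[244, 250, 248]', '233:[245, 250, 248]', '234:[245, 251, 248]', '235:[239, 247, 246]', '236:[196, 225, 241]', '237:[128, 187, 242]', '238:[99, 180, 245]', '239:[97, 182, 246]', '240:[97, 180, 246]', '241:[94, 171, 243]', '242:[84, 140, 232]', '243:[79, 126, 223]', '244:[87, 152, 234]', '245:[94, 174, 244]']
[115. 115. 115. 116. 115. 115. 115. 115. 136. 138. 137. 137. 138. 137.
 137. 136. 139. 137. 137. 137. 137. 136. 136. 138. 137. 138. 137. 137.
 137. 137. 137. 137. 138. 137. 138. 139. 138. 137. 138. 138. 137. 137.
 145. 146. 145. 146. 145. 145. 146. 144. 153. 152. 153. 154. 154. 154.
 154. 154. 154. 154. 154. 154. 153. 153. 153. 154. 152. 154. 154. 154.
 153. 153. 153. 155. 154. 154. 153. 153. 153. 153. 151. 129. 130. 129.
 130. 129. 128. 130. 130.]
```

View pics/side4.png

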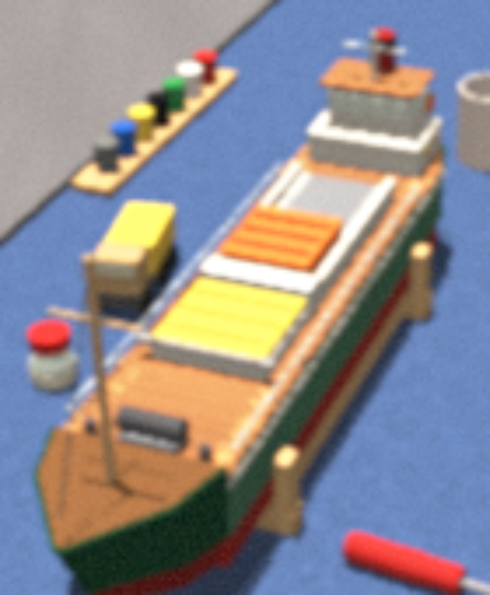

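View pics/top4.png

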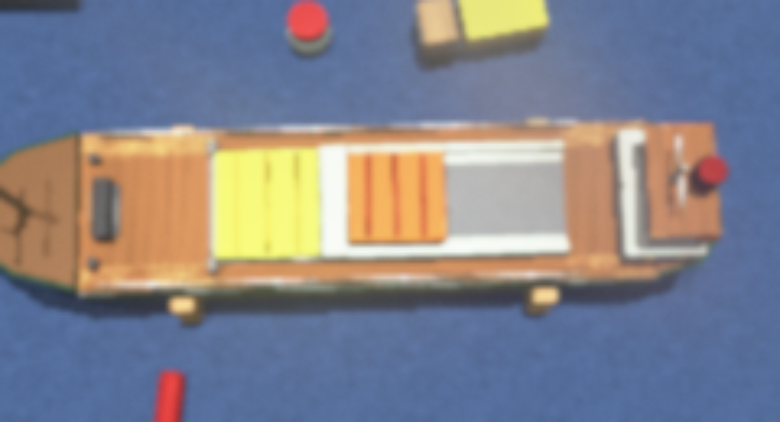

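Both views show the orange cover touching the white beam (zoomed x≈348, no dark gap) and the yellow flap flat (slope ≈0, top at 137–138 mm). The arm is clear of everything.

```bash
python3 - <<'E'
import pickle;from h import *
a=pickle.load(open("cam0.pkl","rb"))["top"]["image"];b=pickle.load(open("cam1.pkl","rb"))["top"]["image"]
for n,(u0,u1,v0,v1) in dict(jar=(210,240,125,150),truck=(250,305,120,152),mug=(382,432,190,226),sd=(170,195,240,312),tug=(70,105,182,232)).items():
    print(n,cv2.absdiff(a[v0:v1,u0:u1],b[v0:v1,u0:u1]).mean().round(1))
from rig import bot
bot.finish_job()
E
```

```text
jar 1.8
truck 2.9
mug 2.3
sd 2.1
tug 2.0
the job is handed in; nothing more can be done
```

Both holds are closed and the job is handed in, with about 19 s of the 51 s used. The hand-in reports no verdict.

- **Cover:** I slid it along its guides with closed fingertips until the force rose 12 N, within about 1 mm of where I expected it to meet the beam. The final top view shows no gap at the beam, and the cover's top is level at 153–154 mm, so it is lying flat.
- **Flap:** I pushed it over from its bow face along its arc, then pressed it down until the force rose 20 N. Top-camera depth gives a slope of about 0 and a top at 137–138 mm (138 mm is shut). The side camera gives a slope under 0.01 rad.
- **Other things on the table:** the jar, truck, mug, screwdriver and tug look the same in the before and after top pictures, with differences that look like image noise.
- **Not checked:** the crate and drum can't be seen under the closed hatches. The fingertips never reached into the holds.

No check failed or disagreed, and the arm was clear of everything when I handed in.

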